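Card drive from the chute's recess to the free catch cup

TASK

The navy card-shaped drive has been left in the pressed recess at the head of the tin chute, under the file rail. See which of the two catch cups at the foot of the chute is free, lift the drive out of the recess and, without dropping it, lay it in the middle of the free cup: flat on the slope, lengthways up and down it, its lower short edge pushed home against the front lip with a firm but gentle push of about 10 N, held for a moment. Leave the brass drive in the other cup, and the stick and the hub on the oak, where they are.

Things in the scene. Friction and masses are not known exactly. Their poses are not given: they have to be found in the camera images.
- chute: Tin chute at the back of the drawer, fixed, 320 mm wide, sliding surface one plane rising away from the robot at 30 degrees (x = -6 to 210 mm). x runs up the slope, y left across it, z is its normal. Origin: on the surface, mid-width, at the upper faces of the cups' front lips. Flanges 12 mm high at y = +-158 mm. Of two like cups at its foot one holds the brass drive, one is free.
- cup_left (a point): On the slope surface (its floor), middle of the left (chute y = +75 mm) shallow aluminium catch cup, 42 mm up the slope from its front lip's upper face; axes as the chute. Cup inside: 106 mm wide, 85 mm long, open up the slope; front lip 12 mm high and 6 mm thick, side lips 12 mm high and 3 mm thick.
- cup_right (a point): The same point of the right catch cup (chute y = -75 mm), which is like the left one.
- front_lip: The aluminium front lip of both cups, one fixed straight bar 262 mm long across the foot of the chute, 6 mm thick, 12 mm high above the slope. Origin: on the slope surface at the middle of its upper face (the one the drives come to rest against), same place and axes as the chute's.
- recess (a point): Middle of the floor (on the slope surface, chute x = 150, y = 0) of the pressed recess at the head of the chute that holds the card drive; axes as the chute. Ribs 8 mm high, 3 mm thick, 73 mm (up the slope) by 43 mm inside; the ribs of its two long sides are broken for the fingers over the middle 42 mm.
- rail_mid (a point): Middle of the axis of the steel hanging-file rail, 12 mm thick, level, along y across the whole chute (chute x = 194, z = 125 mm), on flat brackets at y = +-162 mm. It passes right above the recess: a vertical gripper cannot get in, one square to the slope can.
- card_drive: Navy anodised card-shaped drive, 70 x 40 x 10 mm, about 70 g. Origin: centre of its underside; x along the 70 mm, y along the 40 mm, z out of its upper face. It starts lying in the recess, x up the slope.
- brass_drive: Brass bottle-opener drive with a loop at one end and a steel plug at the other, 74 mm long, 30 mm wide, 8 mm thick, lying in one of the two catch cups. Origin: on its underside near the middle; x towards the loop. To be left alone.
- stick_drive: Stick drive with a teal silicone cap, 60 x 20 x 11 mm, lying on the drawer's floor in front of the chute. Origin: centre of its underside; x along its length. To be left alone.
- hub: Pale grey plastic hub, 80 x 36 x 16 mm with three stubby ports along one long side (+y), lying on the drawer's floor in front of the chute. Origin: centre of its underside. To be left alone.
- drawer: Smoked oak drawer, fixed, 376 mm (x) by 680 mm (y) outside, floor 10 mm thick; front wall 45 mm and front panel 75 mm high (outer face at x = -206 mm), sides 55 mm, back wall 110 mm high. Origin: centre of its underside.
Things that resemble listed ones, but are neither listed nor needed, are in the scene too. What is meant by the card_drive is not red or turquoise, and is the larger of those in its own colour.

How it is judged (in metres and radians):
On the way, in this order (a step that is already met when the one before it is completed fails the run):
1. the card drive is lifted clear of the recess (underside over 10 mm off the slope) (z of card_drive in the frame of chute above 0.01 m), for 0.1 s.
2. the card drive is pressed home in the cup: it pushes on the front lip with over 5 N for 0.2 s (((y of card_drive in the frame of chute between 0.055 and 0.095 m and y of brass_drive in the frame of chute below 0 m) or (y of card_drive in the frame of chute between -0.095 and -0.055 m and y of brass_drive in the frame of chute above 0 m)) and contact force between card_drive and front_lip above 5 N), for 0.2 s.
At the end, for the whole second after the job is handed in: The card drive lies still and released in the cup that does not hold the brass drive: flat on the slope (within 3 mm and 0.06 rad), lengthways up the slope within 0.10 rad, within 20 mm of the cup's middle line, and its lower edge at most 2.5 mm from the front lip (((y of card_drive in the frame of chute between 0.055 and 0.095 m and y of brass_drive in the frame of chute below 0 m) or (y of card_drive in the frame of chute between -0.095 and -0.055 m and y of brass_drive in the frame of chute above 0 m)) and x of card_drive in the frame of chute between 0.031 and 0.0375 m and z of card_drive in the frame of chute below 0.003 m and angle between the z axis of card_drive and the z axis of chute, either way round below 0.06 rad and angle between the x axis of card_drive and the x axis of chute, either way round below 0.1 rad and linear speed of card_drive below 0.02 m/s); the robot touches nothing.
It fails at once if the card drive is rammed against the front lip with over 25 N (contact force between card_drive and front_lip above 25 N).
It fails at once if the brass drive, the stick or the hub is moved by more than 15 mm (distance of any of brass_drive, stick_drive, hub from where it was at the start of the episode above 0.015 m).
It fails at once if the card drive is dropped (faster than 0.6 m/s with no finger on it) (linear speed of card_drive above 0.6 m/s and contact force between card_drive and the fingers below 0.05 N).
It also fails if it takes over 48 s, if anything falls off the work surface, if the arm or the gripper's body presses on something with over 40 N, if the wrist force passes 120 N, or if a joint passes its speed limit or range.

ROBOT

A 6-joint arm with a two-finger parallel gripper is mounted at the origin on the work surface. World frame = base frame: x ahead of the robot, y to its left, z up, the work surface at z = 0. Lengths are in mm, angles in rad, forces in N, time in s.
With the tool pointing down it reaches from about 275 to 1000 mm from the base axis. Payload 8.4 kg.
Tool frame: the origin (TCP) lies at the very end of the fingers, on their centre line; the grasp point (between the pads) lies 19 mm behind it; z points along the fingers, y is the line along which they close (so a half turn about z gives the same grasp; the last joint's range is limited). The gripper opens to 85 mm and grips with 20 to 120 N. Pads are 22 mm wide; open, the fingers measure 114 mm over their backs; the gripper's body (76 mm by 85 mm) begins 54 mm behind the grasp point. The pads swing forward as they close: fully open they stand 13 mm farther back than shut.
Start: joints at [1.206, 0.353, 1.633, -0, 1.155, -0.002], TCP at [221.807, 584.32, 231.281] pointing down, gripper open.
Joint ranges: [-2.63, 2.63], [-0.92, 2.1], [0.06, 2.66], [-1.3, 4.44], [0, 2.69], [-3.02, 3.02]. Speed limits (rad/s): [2.22, 2.22, 2.79, 3.14, 3.14, 3.14].

INTERFACE

Orientations are given as [roll, pitch, yaw] about the fixed x, y, z axes, in that order (R = Rz(yaw) Ry(pitch) Rx(roll)).
In Python, from rig import telemetry, imaging, r gives the robot as it stands. The module is installed in compiled form; this text tells all that it offers.
- The arm moves only by the tool step_arm, never from a script. Its argument "moves" is a list of rows, each a list of 3 entries, a list of its own where there are three numbers: the turn, a rotation vector about the tool's x, y, z scaled (see below), then the shift along the tool's x, y, z scaled (see below), then the opening, from -1 (shut) to 1 (fully open). A call has 1 to 8 rows; each row is the pose to reach, as a shift and turn from the pose commanded when the call began, along the tool's axes at that moment; what a row does not reach only later rows make up. The controller multiplies each number of a shift by 200 mm and each number of a turn by 45 degrees. A row lasts 1/10 s, in which the tool goes at most 50 mm and 8.59 degrees, less where a joint would pass 70% of its speed; a pose out of reach is approached as far as the arm can. A call with a number of a shift or a turn outside -1 to 1 is refused whole. A call with a gripper value outside its range is refused whole. The fingers move at their own pace and stop on an object; "squeeze" is the grip in N (left out, the last holds). Time passes only in rows, so rows that repeat a pose let the fingers close. It gives the time, the measured TCP pose, the force, the opening and the grip force at its end, in the units of the state.
- telemetry.sense(): the state, without advancing time (a new reading comes with each control period).
- imaging.grab_frame(name): name is "scene" or "side" or "wrist"; returns the picture (400x640x3 uint8, red, green, blue); there is no depth.
- imaging.calibration(name): a dict with "fx", "fy", "cx", "cy" (pixels), "cam_to_world" (4x4, takes a point from camera to world coordinates). Camera axes: x right, y up, looking along -z (the intrinsics and any distortion apply to the point x, -y, -z); pixel columns grow to the right and rows downward; lengths in mm; the calibration is good to about 2 mm. The wrist camera is an equidistant fisheye: a pixel r from the principal point sees the ray r / f radians off the axis. A picture is of the moment at which its call begins: read the wrist's pose just before it. calibration takes no time and is no camera call; for the wrist camera it gives the pose at the moment of the call.
- r.sign_off(): hands the job in; it is judged then, once.
Trained networks look in the newest picture that a camera, given by its name, has taken for a name from the list of things; names that differ only in an ending like _2 or _b are one class to them, and where a whole thing is asked for, a point or a joint stands for the part that bears it (a point fixed in the world has none). Each returns a list of dicts, best first, with "conf" (0 to 1); they miss things now and then, are a little off and sometimes report something else, mostly with a low value. They report only what shows in the picture. A call takes as long as a camera call. They do not tell look-alikes from the thing itself.
- imaging.recognise(camera, name): "extent" ([left, top, width, height] in pixels, round what is visible of it).
- imaging.mark_of(camera, name): "xy" ([column, row] in pixels: a listed point, or the origin of a listed thing).
The state is a dict: "clock": time; "qpos": joint angles; "qvel": joint speeds; "joint_efforts": joint torques, N m; "eef_pos": TCP position; "tcp_rot": TCP orientation; "contact_force": force on the tool from outside, world axes, zero at the start; "wrist_torque": the same for the moment, N m; "opening": opening from 0.0 (shut) to 1.0 (fully open); "grasp_force": force on a finger pad.
Only numpy, scipy, OpenCV 4.12 (cv2) and the standard library are available. Lean on these libraries where they do the work, as an engineer would, in place of code of your own. Each camera call takes 0.05 s, during which the arm holds its last target. There are 200 camera calls.

## Working session

There is one attempt and no reset: what is moved stays moved. The work goes in short steps, Python scripts to look and compute and a tool call to move; the robot and the scene stay as the last step left them, time stands still between calls to the robot, and variables do not carry over. Pictures are saved under pics/ and viewed, at most 10 in all, crops included, and the job is handed in when it is done.

Besides the shell and the picture viewer there is one more tool, called by a JSON object that holds its "fn" and its "kwargs". step_arm: Moves the arm, as the interface text tells. Its arguments: {"type":"object","properties":{"moves":{"type":"array"},"squeeze":{"type":"number"}},"required":["moves"]}

```bash
mkdir -p pics
cat > h.py <<'E'
import numpy as np, cv2
from rig import telemetry, imaging, r
def K(c): return np.array([[c['fx'],0,c['cx']],[0,c['fy'],c['cy']],[0,0,1.]])
def ray(c,px):
    T=np.array(c['cam_to_world']); x=(px[0]-c['cx'])/c['fx']; y=(px[1]-c['cy'])/c['fy']
    if c.get('_fish'):
        th=np.hypot(x,y); s=np.sin(th)/max(th,1e-9); d=np.array([x*s,y*s,np.cos(th)])
    else: d=np.array([x,y,1.])
    d=T[:3,:3]@(d*[1,-1,-1]); return T[:3,3],d/np.linalg.norm(d)
def tri(rs):
    A=sum(np.eye(3)-np.outer(d,d) for o,d in rs); b=sum((np.eye(3)-np.outer(d,d))@o for o,d in rs)
    p=np.linalg.solve(A,b); return p,[np.linalg.norm((np.eye(3)-np.outer(d,d))@(p-o)) for o,d in rs]
def proj(c,P):
    T=np.array(c['cam_to_world']); p=(T[:3,:3].T@(np.asarray(P)-T[:3,3]))*[1,-1,-1]
    if c.get('_fish'):
        rr=np.hypot(p[0],p[1]); th=np.arctan2(rr,p[2]); q=p[:2]/max(rr,1e-9)*th
    else: q=p[:2]/p[2]
    return np.array([c['cx']+c['fx']*q[0],c['cy']+c['fy']*q[1]])
def cal(n):
    c=dict(imaging.calibration(n)); c['_fish']=n=='wrist'; return c
def save(n,img): cv2.imwrite('pics/'+n,cv2.cvtColor(img,cv2.COLOR_RGB2BGR))
E
python3 - <<'E'
from h import *
s=telemetry.sense(); print({k:np.round(v,3) for k,v in s.items()})
for n in ['scene','side','wrist']:
    c=cal(n); save(n+'0.png',imaging.grab_frame(n)); print(n,c.keys(),np.round(c['cam_to_world'],2).tolist(),c['fx'],c['cx'],c['cy'])
    for k in ['chute','cup_left','cup_right','recess','rail_mid','card_drive','brass_drive','drawer']:
        print(' ',k,[(np.round(d['xy']).tolist(),round(d['conf'],2)) for d in imaging.mark_of(n,k)][:4])
a=cv2.imread('pics/scene0.png');b=cv2.imread('pics/side0.png')
print(telemetry.sense()['clock'])
E
```

```text
{'clock': np.float64(0.0), 'qpos': array([ 1.206,  0.354,  1.634, -0.   ,  1.155, -0.002]), 'qvel': array([ 0.002, -0.001,  0.001, -0.002, -0.002,  0.   ]), 'joint_efforts': array([ 4.0000e-03, -6.0526e+01, -3.4206e+01,  0.0000e+00,  1.0000e-02,
        0.0000e+00]), 'eef_pos': array([221.649, 583.882, 230.553]), 'tcp_rot': array([-3.14 ,  0.   ,  2.779]), 'contact_force': array([-0.328, -0.033,  0.44 ]), 'wrist_torque': array([-0.05 , -0.043, -0.014]), 'grasp_force': np.float64(0.0), 'opening': np.float64(1.002)}
scene dict_keys(['fx', 'fy', 'cx', 'cy', 'cam_to_world', '_fish']) [[0.77, -0.51, 0.37, 880.99], [0.63, 0.64, -0.44, -372.84], [-0.01, 0.57, 0.82, 797.65], [0.0, 0.0, 0.0, 1.0]] 397.08614594258216 312.03715821792497 202.3096985441378
  chute [([292.0, 207.0], 0.64), ([333.0, 221.0], 0.38)]
  cup_left [([321.0, 188.0], 0.86)]
  cup_right [([278.0, 232.0], 0.62), ([227.0, 220.0], 0.41)]
  recess []
  rail_mid [([327.0, 171.0], 0.86)]
  card_drive [([332.0, 219.0], 0.93), ([434.0, 252.0], 0.84), ([377.0, 339.0], 0.65), ([339.0, 377.0], 0.56)]
  brass_drive [([332.0, 189.0], 0.
[... 347 characters left out ...]
ght [([355.0, 229.0], 0.7)]
  recess [([295.0, 204.0], 0.88), ([330.0, 277.0], 0.56)]
  rail_mid [([305.0, 163.0], 0.97), ([309.0, 382.0], 0.31)]
  card_drive [([297.0, 206.0], 0.69), ([307.0, 154.0], 0.67), ([194.0, 233.0], 0.61), ([272.0, 170.0], 0.48)]
  brass_drive [([298.0, 274.0], 0.92)]
  drawer [([332.0, 277.0], 0.93), ([419.0, 272.0], 0.33)]
wrist dict_keys(['fx', 'fy', 'cx', 'cy', 'cam_to_world', '_fish']) [[0.36, -0.89, -0.27, 153.21], [0.93, 0.34, 0.1, 611.12], [-0.0, -0.29, 0.96, 373.52], [0.0, 0.0, 0.0, 1.0]] 309.70691628693146 319.72904964396497 198.9439645063804
  chute []
  cup_left []
  cup_right []
  recess []
  rail_mid []
  card_drive []
  brass_drive []
  drawer []
1.35
```

View pics/scene0.png

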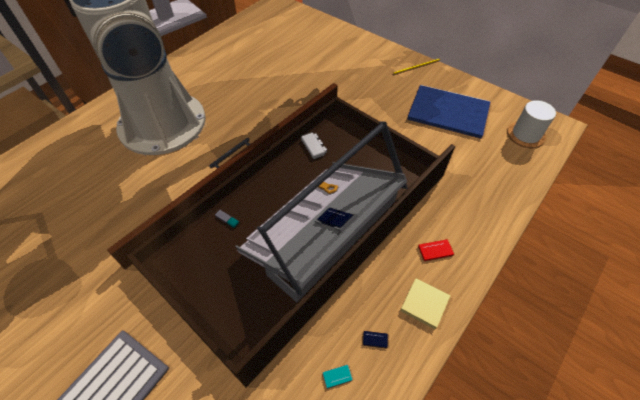

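View pics/side0.png

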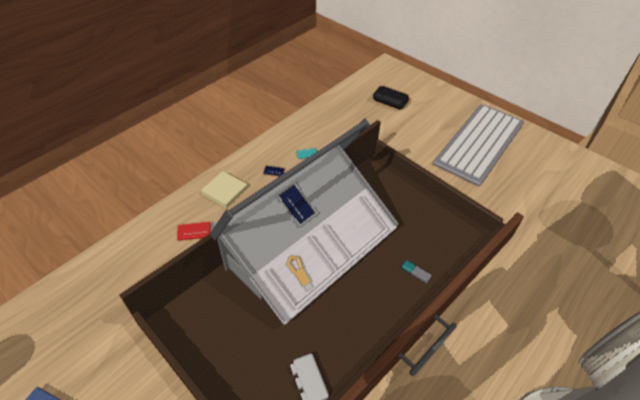

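Run:
```python
from h import *
a=cal('scene');b=cal('side')
for k,p,q in [('chute',(292,207),(340,263)),('cl',(321,188),(302,270)),('cr',(278,232),(355,229)),('rail',(327,171),(305,163)),('card',(332,219),(297,206)),('brass',(332,189),(298,274))]:
    P,e=tri([ray(a,p),ray(b,q)]); print(k,P.round(1),np.round(e,1))
```

```text
chute [509.7  -9.8  44.4] [0.1 0.1]
cl [541.1  62.2  68.7] [2.9 2.9]
cr [535.7 -85.8  59.1] [0.7 0.7]
rail [609.2 -13.9 252.9] [1.3 1.3]
card [629.8 -15.6 117.9] [1.6 1.6]
brass [551.8  75.4  59.3] [6.2 6.2]
```

The scene view shows the brass drive in the left cup at (328,187), so the right cup at (278,232) is free. The card-drive candidates in the scene picture are:
- navy at (333,219), in the recess and the larger navy one
- small navy at (376,339), on the table
- red at (436,250)
- turquoise at (338,377)

The navy one in the recess fits the description. I'll confirm it in an enlarged crop from the wrist camera.

```bash
cat >> h.py <<'E'
from scipy.spatial.transform import Rotation as Ro
def chuteT(o,yaw):
    R=Ro.from_euler('xyz',[0,-np.pi/6,yaw]).as_matrix(); return R,np.array(o,float)
def toolR(Rc,tilt=0):   # x down slope, y chute y, z into slope; tilt deg leans body down slope
    return Rc@np.diag([-1,1,-1.])@Ro.from_rotvec([0,np.radians(tilt),0]).as_matrix()
def go(R,p,verbose=True):
    s=telemetry.sense(); R0=Ro.from_euler('xyz',s['tcp_rot']).as_matrix()
    print('turn',(np.degrees(Ro.from_matrix(R0.T@R).as_rotvec())/45).round(3),'shift',(R0.T@(np.array(p)-s['eef_pos'])/200).round(4),'clock',round(s['clock'],2),'F',np.round(s['contact_force'],1))
E
python3 - <<'E'
from h import *
Rc,o=chuteT([510,-10,44],0)
p=o+Rc@[95,-5,150]; R=toolR(Rc); print(R.round(2),p)
go(R,p)
E
```

```text
[[-0.87  0.    0.5 ]
 [ 0.    1.    0.  ]
 [-0.5   0.   -0.87]] [517.27241336 -15.         221.40381057]
turn [-0.121 -0.659 -0.451] shift [-2.4447 -2.2771  0.0494] clock 1.35 F [ 0.4 -0.3 -0.3]
```

{"fn": "step_arm", "kwargs": {"moves": [[[0,0,0],[-0.95,-0.89,-0.1],1],[[0,0,0],[-0.95,-0.89,-0.1],1],[[0,0,0],[-0.95,-0.89,-0.1],1],[[0,0,0],[-0.95,-0.89,-0.1],1],[[0,0,0],[-0.95,-0.89,-0.1],1],[[0,0,0],[-0.95,-0.89,-0.1],1]]}}

```text
clock: 1.95
eef_pos: [337.5, 346.9, 251.8]
tcp_rot: [-3.141, 0.001, 2.776]
contact_force: [-0.1, 0.0, 0.4]
opening: 1.001
grasp_force: 0.0
```

{"fn": "step_arm", "kwargs": {"moves": [[[0,0,0],[-0.95,-0.89,0],1],[[0,0,0],[-0.95,-0.89,0],1],[[0,0,0],[-0.95,-0.89,0],1],[[0,0,0],[-0.95,-0.89,0],1],[[0,0,0],[-0.95,-0.89,0],1],[[0,0,0],[-0.95,-0.89,0],1]]}}

```text
clock: 2.55
eef_pos: [452.6, 113.3, 251.6]
tcp_rot: [-3.141, 0.001, 2.775]
contact_force: [-0.4, 0.2, -0.0]
opening: 1.0
grasp_force: 0.0
```

{"fn": "step_arm", "kwargs": {"moves": [[[-0.121,-0.659,-0.451],[-0.545,-0.497,0.15],1],[[-0.121,-0.659,-0.451],[-0.545,-0.497,0.15],1],[[-0.121,-0.659,-0.451],[-0.545,-0.497,0.15],1],[[-0.121,-0.659,-0.451],[-0.545,-0.497,0.15],1],[[-0.121,-0.659,-0.451],[-0.545,-0.497,0.15],1],[[-0.121,-0.659,-0.451],[-0.545,-0.497,0.15],1],[[-0.121,-0.659,-0.451],[-0.545,-0.497,0.15],1]]}}

```text
clock: 3.25
eef_pos: [517.9, -14.4, 221.8]
tcp_rot: [3.14, 0.523, 3.14]
contact_force: [0.8, -0.5, -0.6]
opening: 1.0
grasp_force: 0.0
```

Run:
```python
from h import *
c=cal('wrist'); im=imaging.grab_frame('wrist'); save('w1.png',im)
print(np.round(c['cam_to_world'],3).tolist())
for k in ['chute','front_lip','cup_left','cup_right','recess','rail_mid','card_drive','brass_drive']:
    print(' ',k,[(np.round(d['xy'],1).tolist(),round(d['conf'],2)) for d in imaging.mark_of('wrist',k)][:3])
```

```text
[[0.002, -0.686, -0.728, 383.082], [1.0, 0.002, 0.001, -13.663], [0.001, -0.728, 0.686, 308.213], [0.0, 0.0, 0.0, 1.0]]
  chute [([325.3, 83.7], 0.97)]
  front_lip [([330.1, 79.7], 0.94)]
  cup_left [([407.0, 133.9], 0.8), ([330.2, 80.4], 0.22)]
  cup_right [([250.1, 124.4], 0.73), ([317.4, 230.6], 0.56)]
  recess []
  rail_mid []
  card_drive [([320.8, 231.7], 0.6), ([408.4, 135.4], 0.42)]
  brass_drive [([408.6, 137.0], 0.69)]
```

View pics/w1.png

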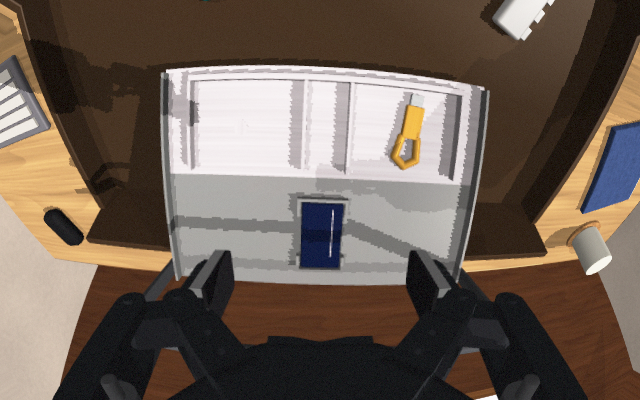

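The wrist view shows the navy card in the recess, at about (321,235). The brass drive is in the left cup at (408,133), and the right cup around (245,125) is empty.

Run:
```python
import cv2
a=cv2.imread('pics/w1.png')[60:285,160:490]; cv2.imwrite('pics/w1c.png',cv2.resize(a,None,fx=2.4,fy=2.4,interpolation=cv2.INTER_CUBIC))
```

```text
(no output)
```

View pics/w1c.png

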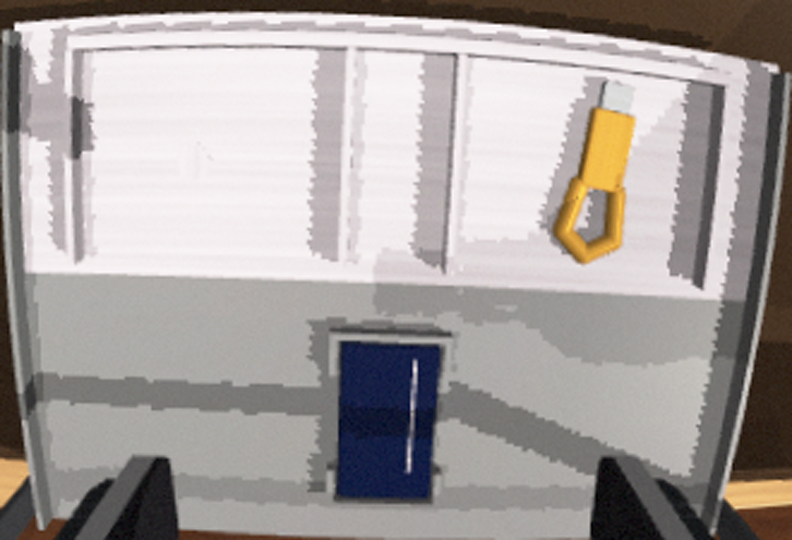

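The enlarged crop confirms a full-size navy card, plain with a white line, seated in the recess. Its corners are at about (302,202), (344,204), (340,268) and (300,267).

```bash
cat > fit.py <<'E'
from h import *
from scipy.optimize import least_squares
def fit(views,x0=(510,-10,44,0)):
    def f(v,full=False):
        Rc,o=chuteT(v[:3],v[3]); return np.concatenate([(proj(c,o+Rc@P)-q)*w for c,P,q,w in views])
    s=least_squares(f,x0,x_scale=[10,10,10,.05],loss='soft_l1'); return s.x,f(s.x).reshape(-1,2)
E
python3 - <<'E'
from fit import *
import json
c=cal('wrist')
F=[((115,-20,10),(340,341)),((115,20,10),(441,345)),((185,20,10),(433,500)),((185,-20,10),(335,497)),
((85,-20.5,12),(345,262)),((85,20.5,12),(450,271)),((85,-129.5,12),(75,262)),((85,129.5,12),(707,290))]
V=[(c,np.array(P,float),np.array(q)/2.4+[160,60],1) for P,q in F]
x,e=fit(V);print(x.round(3),e.round(1).tolist())
x,e=fit(V[:4]);print('card',x.round(3),e.round(1).tolist())
a=cal('scene');b=cal('side')
S=[(a,(0,0,0),(292,207)),(a,(42,75,0),(321,188)),(a,(42,-75,0),(278,232)),(a,(194,0,125),(327,171)),(a,(150,0,0),(332,219)),
(b,(0,0,0),(340,263)),(b,(42,75,0),(302,270)),(b,(42,-75,0),(355,229)),(b,(194,0,125),(305,163)),(b,(150,0,0),(296,205))]
S=[(c,np.array(P,float),np.array(q),.5) for c,P,q in S]
x,e=fit(S);print('marks',x.round(3),e.round(1).tolist())
x,e=fit(V+S);print('all',x.round(3),e.round(1).tolist())
E
```

```text
[ 5.05273e+02 -4.98300e+00  4.24960e+01 -6.00000e-02] [[0.9, 0.1], [0.8, 0.1], [-1.3, -0.3], [0.9, -0.2], [-0.6, 2.4], [0.1, 0.7], [-0.9, -0.9], [-0.3, -1.0]]
card [ 5.02876e+02 -6.97100e+00  4.43270e+01 -4.70000e-02] [[-0.1, 0.0], [0.2, -0.3], [-1.1, -0.0], [0.7, 0.3]]
marks [ 5.04075e+02 -9.97800e+00  4.52560e+01 -4.10000e-02] [[-0.9, -0.7], [1.2, 0.4], [-0.1, -0.6], [-0.4, 0.6], [1.2, 0.1], [1.1, 0.7], [0.1, 0.2], [-0.2, -1.4], [-0.4, 0.4], [0.1, -0.4]]
all [ 5.04083e+02 -5.63200e+00  4.34850e+01 -5.70000e-02] [[0.5, 0.1], [0.5, -0.0], [-1.3, -0.1], [0.7, 0.1], [-1.1, 2.3], [-0.2, 0.4], [-1.8, -0.8], [0.1, -1.4], [-0.3, -1.1], [1.9, 0.2], [0.3, -1.1], [0.1, 0.4], [1.6, -0.0], [0.4, 1.6], [-0.8, 0.9], [-0.6, -0.4], [-0.9, 1.1], [-0.3, 0.3]]
```

```bash
cat >> h.py <<'E'
CH=chuteT([504,-6.3,43.8],-0.053)
def gochute(P,tilt=-4,ch=CH):
    Rc,o=ch; go(toolR(Rc,tilt),o+Rc@np.array(P,float))
def where(ch=CH):
    Rc,o=ch; return (Rc.T@(telemetry.sense()['eef_pos']-o)).round(1)
E
python3 - <<'E'
from h import *
print(where()); gochute([143,0,65])
E
```

```text
[100.8  -7.8 146.8]
turn [ 0.036 -0.089  0.057] shift [-0.2123  0.0182  0.4094] clock 3.7 F [-1.2  0.6 -0.3]
```

{"fn": "step_arm", "kwargs": {"moves": [[[0.036,-0.089,0.057],[-0.2123,0.018,0.1],0.5],[[0.036,-0.089,0.057],[-0.2123,0.018,0.25],0.5],[[0.036,-0.089,0.057],[-0.2123,0.018,0.4094],0.5],[[0.036,-0.089,0.057],[-0.2123,0.018,0.4094],0.5],[[0.036,-0.089,0.057],[-0.2123,0.018,0.4094],0.5]]}}

```text
clock: 4.2
eef_pos: [594.4, -11.4, 170.9]
tcp_rot: [-3.141, 0.591, 3.089]
contact_force: [0.1, -0.5, 1.0]
opening: 0.749
grasp_force: 0.0
```

Run:
```python
from h import *
import json
c=cal('wrist'); im=imaging.grab_frame('wrist'); save('w2.png',im)
c['cam_to_world']=np.array(c['cam_to_world']).tolist(); json.dump(c,open('w2.json','w'))
print(where()); s=telemetry.sense(); print(s['opening'])
Rc,o=CH
for P in [(115,-20,10),(115,20,10),(185,20,10),(185,-20,10)]: 
    q=proj(c,o+Rc@np.array(P,float)); print(q.round(1)); cv2.circle(im,tuple(int(v) for v in q.round()),1,(255,0,0),-1)
print([(np.round(d['xy'],1).tolist(),round(d['conf'],2)) for d in imaging.mark_of('wrist','card_drive')])
save('w2c.png',cv2.resize(im[150:350,187:453],None,fx=3,fy=3,interpolation=cv2.INTER_CUBIC))
```

```text
[142.8  -0.3  65.6]
0.7528138585622018
[288.5 175.7]
[350.4 175.7]
[346.7 267.5]
[292.4 267.5]
[([321.0, 216.8], 0.56)]
```

View pics/w2c.png

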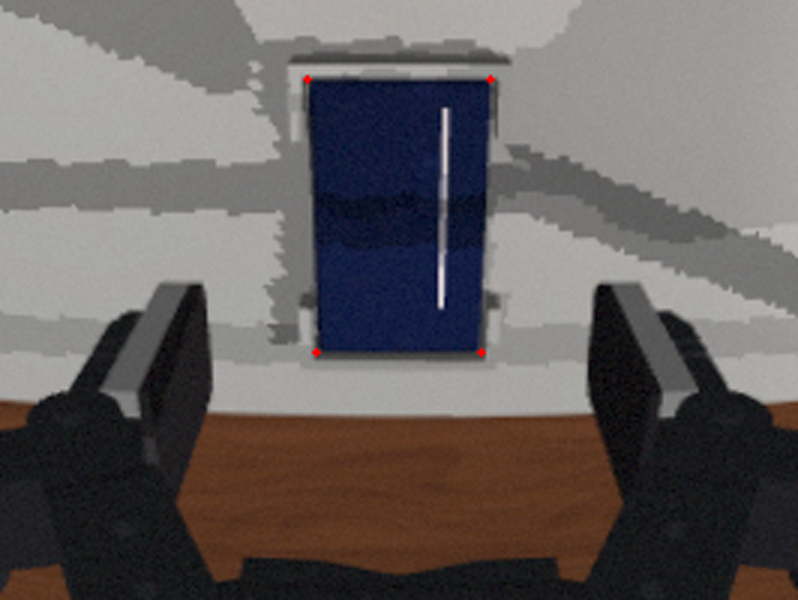

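The predicted card corners (red) lie on the card's visible corners in the second wrist view, so the chute pose is good to about 1 mm.

Run:
```python
from h import *
gochute([143,0.3,3])
```

```text
turn [-0.     0.001 -0.   ] shift [0.0241 0.0033 0.3144] clock 4.3 F [-0.9 -0.5  0.4]
```

{"fn": "step_arm", "kwargs": {"moves": [[[0,0,0],[0.02,0.003,0.12],0.5],[[0,0,0],[0.022,0.003,0.22],0.5],[[0,0,0],[0.024,0.003,0.28],0.5],[[0,0,0],[0.024,0.003,0.3],0.5],[[0,0,0],[0.024,0.003,0.31],0.5],[[0,0,0],[0.024,0.003,0.314],0.5],[[0,0,0],[0.024,0.003,0.314],0.5]]}}

```text
clock: 5.0
eef_pos: [626.4, -12.5, 117.9]
tcp_rot: [-3.141, 0.595, 3.088]
contact_force: [-0.0, 0.0, 0.1]
opening: 0.752
grasp_force: 0.0
```

{"fn": "step_arm", "kwargs": {"moves": [[[0,0,0],[0,0,0],-1],[[0,0,0],[0,0,0],-1],[[0,0,0],[0,0,0],-1],[[0,0,0],[0,0,0],-1],[[0,0,0],[0,0,0],-1],[[0,0,0],[0,0,0],-1]], "squeeze": 40}}

```text
clock: 5.6
eef_pos: [626.1, -12.4, 117.6]
tcp_rot: [-3.141, 0.594, 3.089]
contact_force: [-6.1, 0.9, 9.5]
opening: 0.453
grasp_force: 38.9
```

{"fn": "step_arm", "kwargs": {"moves": [[[0,0,0],[-0.004,0,-0.05],-1],[[0,0,0],[-0.008,0,-0.1],-1],[[0,0,0],[-0.012,0,-0.15],-1],[[0,0,0],[-0.0154,0,-0.2],-1],[[0,0,0],[-0.0154,0,-0.2],-1]]}}

```text
clock: 6.1
eef_pos: [606.4, -11.4, 152.8]
tcp_rot: [3.142, 0.595, 3.088]
contact_force: [-0.8, 0.7, -1.1]
opening: 0.451
grasp_force: 41.1
```

Run:
```python
from h import *
c=cal('wrist'); im=imaging.grab_frame('wrist')
s=telemetry.sense(); print(where(),s['opening'],s['grasp_force'],s['contact_force'].round(1))
save('w3.png',im[100:400,120:520])
gochute([55,-75,45])
```

```text
[143.1   0.4  42.7] 0.44991774159546877 41.09324097633362 [-0.8  0.  -0.2]
turn [-0.     0.001 -0.   ] shift [ 0.4386 -0.377  -0.0428] clock 6.15 F [-0.8  0.  -0.2]
```

View pics/w3.png

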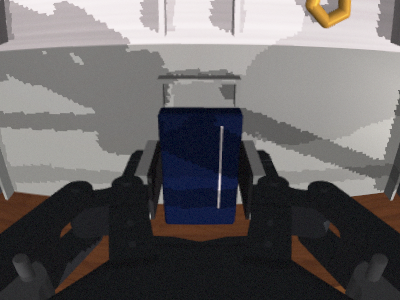

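The card is held square between the pads and is clear of the recess. Next I carry it over the right cup.

{"fn": "step_arm", "kwargs": {"moves": [[[0,0,0],[0.07,-0.06,-0.02],-1],[[0,0,0],[0.18,-0.15,-0.04],-1],[[0,0,0],[0.3,-0.25,-0.043],-1],[[0,0,0],[0.4,-0.34,-0.043],-1],[[0,0,0],[0.4386,-0.377,-0.043],-1],[[0,0,0],[0.4386,-0.377,-0.043],-1]]}}

```text
clock: 6.75
eef_pos: [547.2, -58.4, 125.5]
tcp_rot: [3.133, 0.578, 3.089]
contact_force: [-0.3, -0.5, -0.2]
opening: 0.453
grasp_force: 41.1
```

Run:
```python
from h import *
c=cal('wrist'); im=imaging.grab_frame('wrist'); w=where(); print(w)
Rc,o=CH
# predicted: card underside centre at TCP + (7,0,z-3); cup lip tops
for P in [(w[0]+7+a,w[1]+b,w[2]-2.5+10) for a,b in [(-35,-20),(-35,20),(35,20),(35,-20)]]+[(85,-20.5,12),(85,-129.5,12),(0,-128,12),(0,-22,12),(0,-128,0),(0,-22,0)]:
    q=proj(c,o+Rc@np.array(P,float)); cv2.circle(im,tuple(int(v) for v in q.round()),1,(255,0,0),-1)
save('w4.png',cv2.resize(im[40:340,180:480],(600,600),interpolation=cv2.INTER_CUBIC))
gochute([30,-75,12]);gochute([30,-75,3.5])
```

```text
[ 78.7 -50.6  47.9]
turn [ 0.012 -0.022  0.004] shift [ 0.2531 -0.1225  0.1653] clock 6.8 F [-1.4 -0.1 -1.8]
turn [ 0.012 -0.022  0.004] shift [ 0.2554 -0.1229  0.2078] clock 6.8 F [-1.4 -0.1 -1.8]
```

View pics/w4.png

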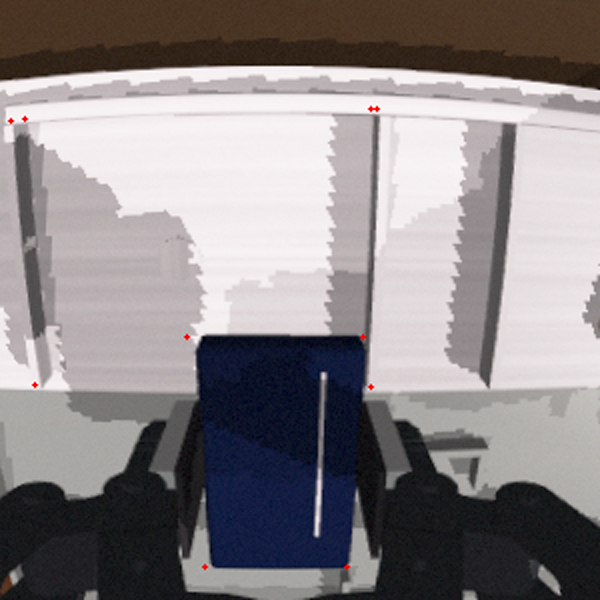

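Run:
```python
from h import *
s=telemetry.sense(); print(s['qpos'].round(3),s['qvel'].round(3),where())
gochute([55,-75,45])
```

```text
[-0.149  0.219  2.303  0.932  0.076 -2.585] [ 0.025  0.002 -0.014 -0.413  0.007  0.517] [ 78.7 -50.6  47.9]
turn [ 0.012 -0.022  0.004] shift [ 0.1196 -0.1215  0.0071] clock 6.8 F [-1.4 -0.1 -1.8]
```

The move stopped short because joint 5 is near its 0 limit, the wrist singularity. With the tool square to the slope, the cup is out of reach in this configuration. I'll lean the tool more upright, let the card's upper edge touch first and pivot it flat in the pads, then regrip and push home.

Run:
```python
from h import *
gochute([70,-60,55],tilt=9)
```

```text
turn [0.011 0.267 0.005] shift [ 0.0418 -0.0464 -0.0382] clock 6.8 F [-1.4 -0.1 -1.8]
```

{"fn": "step_arm", "kwargs": {"moves": [[[0.011,0.267,0.005],[0.042,-0.046,-0.038],-1],[[0.011,0.267,0.005],[0.042,-0.046,-0.038],-1],[[0.011,0.267,0.005],[0.042,-0.046,-0.038],-1],[[0.011,0.267,0.005],[0.042,-0.046,-0.038],-1],[[0.011,0.267,0.005],[0.042,-0.046,-0.038],-1],[[0.011,0.267,0.005],[0.042,-0.046,-0.038],-1]]}}

```text
clock: 7.4
eef_pos: [536.0, -66.4, 127.5]
tcp_rot: [3.139, 0.37, 3.086]
contact_force: [0.5, -0.0, -1.1]
opening: 0.452
grasp_force: 41.1
```

Run:
```python
from h import *
s=telemetry.sense(); print(s['qpos'].round(3),s['qvel'].round(3),where(),s['tcp_rot'])
gochute([40,-75,40],tilt=9)
```

```text
[-0.15   0.218  2.174  0.099  0.384 -1.751] [-0.    -0.001  0.021  0.026 -0.002 -0.017] [ 72.3 -58.3  54.9] [3.1385451  0.36953897 3.08622516]
turn [ 0.003  0.004 -0.003] shift [ 0.1477 -0.0838  0.0983] clock 7.4 F [ 0.5 -0.  -1.1]
```

{"fn": "step_arm", "kwargs": {"moves": [[[0,0,0],[0.05,-0.03,0.03],-1],[[0,0,0],[0.1,-0.06,0.07],-1],[[0,0,0],[0.135,-0.08,0.09],-1],[[0,0,0],[0.148,-0.084,0.098],-1],[[0,0,0],[0.148,-0.084,0.098],-1]]}}

```text
clock: 7.9
eef_pos: [513.6, -82.2, 98.2]
tcp_rot: [3.139, 0.368, 3.085]
contact_force: [0.1, -0.5, -0.9]
opening: 0.451
grasp_force: 41.1
```

Run:
```python
from h import *
s=telemetry.sense(); print(s['qpos'].round(3),where(),s['tcp_rot'])
for t in (4,6,9): gochute([35,-75,16],tilt=t)
```

```text
[-0.197  0.251  2.231  0.181  0.301 -1.875] [ 39.  -75.3  40.3] [3.13860109 0.36782858 3.08530125]
turn [ 0.002 -0.109 -0.004] shift [0.0008 0.0011 0.1233] clock 7.9 F [ 0.1 -0.5 -0.9]
turn [ 0.002 -0.065 -0.004] shift [0.0008 0.0011 0.1233] clock 7.9 F [ 0.1 -0.5 -0.9]
turn [ 0.002  0.002 -0.004] shift [0.0008 0.0011 0.1233] clock 7.9 F [ 0.1 -0.5 -0.9]
```

{"fn": "step_arm", "kwargs": {"moves": [[[0.002,-0.03,-0.004],[0,0.001,0.04],-1],[[0.002,-0.065,-0.004],[0.001,0.001,0.08],-1],[[0.002,-0.065,-0.004],[0.001,0.001,0.11],-1],[[0.002,-0.065,-0.004],[0.001,0.001,0.123],-1],[[0.002,-0.065,-0.004],[0.001,0.001,0.123],-1]], "squeeze": 25}}

```text
clock: 8.4
eef_pos: [523.5, -82.5, 75.8]
tcp_rot: [-3.141, 0.419, 3.089]
contact_force: [0.6, -0.1, -0.6]
opening: 0.454
grasp_force: 41.1
```

Run:
```python
from h import *
s=telemetry.sense(); print(s['qpos'].round(3),where(),s['tcp_rot'],s['grasp_force'])
gochute([35,-75,10],tilt=6);gochute([35,-75,4.5],tilt=6)
```

```text
[-0.197  0.307  2.26   0.354  0.169 -2.053] [ 36.3 -75.   16. ] [-3.14133312  0.41934667  3.08947127] 41.085031628608704
turn [0.    0.001 0.001] shift [0.0034 0.0002 0.0303] clock 8.4 F [ 0.6 -0.1 -0.6]
turn [0.    0.001 0.001] shift [0.0005 0.0002 0.0577] clock 8.4 F [ 0.6 -0.1 -0.6]
```

{"fn": "step_arm", "kwargs": {"moves": [[[0,0,0],[0.002,0,0.015],-1],[[0,0,0],[0.003,0,0.03],-1],[[0,0,0],[0.003,0,0.03],-1]]}}

```text
clock: 8.7
eef_pos: [525.2, -82.8, 70.1]
tcp_rot: [-3.141, 0.42, 3.089]
contact_force: [-0.7, 0.2, -0.1]
opening: 0.448
grasp_force: 41.2
```

{"fn": "step_arm", "kwargs": {"moves": [[[0,0,0],[0,0,0.008],-1],[[0,0,0],[-0.001,0,0.015],-1],[[0,0,0],[-0.001,0,0.015],-1]]}}

```text
clock: 9.0
eef_pos: [525.9, -82.7, 67.4]
tcp_rot: [-3.141, 0.419, 3.089]
contact_force: [-5.6, 0.1, 6.0]
opening: 0.449
grasp_force: 42.2
```

{"fn": "step_arm", "kwargs": {"moves": [[[0,0,0],[0,0,0.005],-1],[[0,0,0],[0,0,0.008],-1],[[0,0,0],[0,0,0.008],-1]]}}

```text
clock: 9.3
eef_pos: [526.1, -82.7, 65.7]
tcp_rot: [-3.141, 0.419, 3.089]
contact_force: [-7.4, -0.7, 5.6]
opening: 0.451
grasp_force: 42.6
```

{"fn": "step_arm", "kwargs": {"moves": [[[0,0,0],[0,0,0.005],-1],[[0,0,0],[0,0,0.008],-1],[[0,0,0],[0,0,0.008],-1]]}}

```text
clock: 9.6
eef_pos: [526.4, -82.7, 64.1]
tcp_rot: [3.142, 0.418, 3.089]
contact_force: [-8.2, -1.4, 6.0]
opening: 0.451
grasp_force: 43.1
```

Run:
```python
from h import *
c=cal('wrist'); im=imaging.grab_frame('wrist'); w=where(); s=telemetry.sense(); print(w,s['qpos'].round(3),s['contact_force'].round(1))
save('w5.png',cv2.resize(im[30:330,170:470],(600,600),interpolation=cv2.INTER_CUBIC))
```

```text
[ 33.  -75.1   4.4] [-0.196  0.337  2.258  0.416  0.144 -2.114] [-6.1 -2.1  5.3]
```

View pics/w5.png

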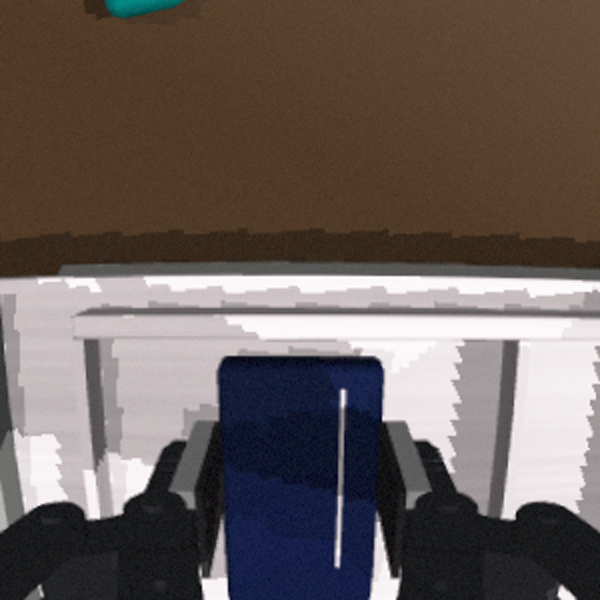

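The card is centred in the right cup and pivoting flat with its upper edge on the slope. Its lower edge is at row ~360 in the crop, a few mm above the lip.

{"fn": "step_arm", "kwargs": {"moves": [[[0,0,0],[0,0,0.005],-1],[[0,0,0],[0,0,0.008],-1],[[0,0,0],[0,0,0.008],-1]]}}

```text
clock: 9.95
eef_pos: [526.7, -82.7, 62.5]
tcp_rot: [3.141, 0.417, 3.089]
contact_force: [-8.7, -1.5, 5.4]
opening: 0.452
grasp_force: 43.6
```

{"fn": "step_arm", "kwargs": {"moves": [[[0,0,0],[0,0,0.004],-1],[[0,0,0],[0,0,0.006],-1],[[0,0,0],[0,0,0.006],-1]]}}

```text
clock: 10.25
eef_pos: [526.9, -82.7, 62.0]
tcp_rot: [3.141, 0.418, 3.089]
contact_force: [-17.3, -2.1, 20.7]
opening: 0.454
grasp_force: 45.5
```

{"fn": "step_arm", "kwargs": {"moves": [[[0,0,0],[0,0,-0.004],-1],[[0,0,0],[0.006,0,-0.003],-1],[[0,0,0],[0.01,0,-0.003],-1],[[0,0,0],[0.01,0,-0.003],-1]]}}

```text
clock: 10.65
eef_pos: [526.8, -82.8, 62.1]
tcp_rot: [-3.141, 0.42, 3.089]
contact_force: [-4.3, 2.4, 8.3]
opening: 0.45
grasp_force: 43.6
```

```bash
cat >> h.py <<'E'
def fc():
    f=np.mean([telemetry.sense()['contact_force'] for _ in range(1)],0); return (CH[0].T@f).round(1)
E
python3 - <<'E'
from h import *
c=cal('wrist'); im=imaging.grab_frame('wrist'); w=where(); s=telemetry.sense(); print(w,fc(),s['grasp_force'])
save('w6.png',cv2.resize(im[130:330,210:410],(600,600),interpolation=cv2.INTER_CUBIC))
Rc,o=CH
for x in (0,2,4,6): print(x,[proj(c,o+Rc@np.array([x,-75+b,10.]))[1].round(1) for b in (-20,20)])
g=im[:,290:320].mean(1)
print([(i,g[i].astype(int).tolist()) for i in range(185,215,1)])
E
```

```text
[ 32.4 -75.2   2.5] [1.  0.8 8.7] 43.644479513168335
0 [np.float64(197.0), np.float64(197.0)]
2 [np.float64(201.2), np.float64(201.2)]
4 [np.float64(205.4), np.float64(205.4)]
6 [np.float64(209.5), np.float64(209.5)]
[(185, [136, 129, 132]), (186, [110, 105, 107]), (187, [102, 97, 99]), (188, [112, 106, 108]), (189, [166, 158, 160]), (190, [230, 223, 225]), (191, [249, 246, 246]), (192, [250, 247, 248]), (193, [250, 247, 248]), (194, [250, 247, 248]), (195, [250, 246, 247]), (196, [250, 246, 247]), (197, [245, 241, 241]), (198, [236, 230, 231]), (199, [227, 220, 222]), (200, [217, 209, 211]), (201, [197, 188, 190]), (202, [206, 195, 199]), (203, [207, 198, 199]), (204, [208, 199, 200]), (205, [203, 192, 194]), (206, [192, 183, 184]), (207, [175, 167, 169]), (208, [94, 91, 98]), (209, [41, 41, 50]), (210, [8, 11, 26]), (211, [10, 14, 31]), (212, [11, 16, 38]), (213, [14, 19, 47]), (214, [17, 24, 50])]
```

{"fn": "step_arm", "kwargs": {"moves": [[[0,0,0],[0.006,0,0],-1],[[0,0,0],[0.012,0,0],-1],[[0,0,0],[0.018,0,0],-1],[[0,0,0],[0.018,0,0],-1]]}}

```text
clock: 11.1
eef_pos: [525.0, -83.1, 61.4]
tcp_rot: [-3.14, 0.423, 3.089]
contact_force: [0.9, 0.3, 6.6]
opening: 0.448
grasp_force: 43.4
```

Run:
```python
from h import *
print(where(),fc())
```

```text
[ 30.5 -75.6   2.7] [4.1 0.4 5.3]
```

{"fn": "step_arm", "kwargs": {"moves": [[[0,0,0],[0.005,0,0],-1],[[0,0,0],[0.01,0,0],-1],[[0,0,0],[0.01,0,0],-1]]}}

```text
clock: 11.4
eef_pos: [523.0, -83.0, 60.4]
tcp_rot: [-3.14, 0.423, 3.089]
contact_force: [0.4, -0.4, 5.9]
opening: 0.455
grasp_force: 43.3
```

Run:
```python
from h import *
s=telemetry.sense(); print(where(),fc(),s['qpos'].round(3))
im=imaging.grab_frame('wrist'); c=cal('wrist'); g=im[185:225,290:320].mean((1,2)); print(185+int(np.argmax(g[12:]<60))+12,[proj(c,CH[1]+CH[0]@np.array([x,-75,10.]))[1].round(1) for x in (0,2,4)])
```

```text
[ 28.3 -75.6   2.9] [ 3.3 -0.4  4.9] [-0.198  0.342  2.27   0.486  0.125 -2.187]
211 [np.float64(205.5), np.float64(209.7), np.float64(213.8)]
```

{"fn": "step_arm", "kwargs": {"moves": [[[0,0,0],[0.004,0,0],-1],[[0,0,0],[0.008,0,0],-1],[[0,0,0],[0.008,0,0],-1]]}}

```text
clock: 11.75
eef_pos: [522.0, -83.0, 60.0]
tcp_rot: [-3.14, 0.424, 3.089]
contact_force: [1.8, 1.0, 5.1]
opening: 0.456
grasp_force: 43.2
```

{"fn": "step_arm", "kwargs": {"moves": [[[0,0,0],[0.004,0,0],-1],[[0,0,0],[0.004,0,0],-1]]}}

```text
clock: 11.95
eef_pos: [522.0, -83.0, 60.0]
tcp_rot: [-3.14, 0.425, 3.09]
contact_force: [3.9, 1.7, 5.1]
opening: 0.452
grasp_force: 43.0
```

Run:
```python
from h import *
print(where(),fc())
```

```text
[ 27.2 -75.7   3. ] [5.9 1.9 2.5]
```

{"fn": "step_arm", "kwargs": {"moves": [[[0,0,0],[0.005,0,0],-1],[[0,0,0],[0.005,0,0],-1]]}}

```text
clock: 12.15
eef_pos: [522.0, -83.1, 60.0]
tcp_rot: [-3.139, 0.426, 3.09]
contact_force: [8.0, 2.9, 4.7]
opening: 0.448
grasp_force: 42.8
```

{"fn": "step_arm", "kwargs": {"moves": [[[0,0,0],[0.005,0,0],-1],[[0,0,0],[0.005,0,0],-1]]}}

```text
clock: 12.35
eef_pos: [521.9, -83.2, 60.0]
tcp_rot: [-3.139, 0.427, 3.09]
contact_force: [10.4, 5.9, 4.5]
opening: 0.449
grasp_force: 42.6
```

Run:
```python
from h import *
print(where(),fc())
```

```text
[ 27.1 -75.8   3. ] [11.   6.4 -1.1]
```

{"fn": "step_arm", "kwargs": {"moves": [[[0,0,0],[0.003,0,0],-1],[[0,0,0],[0.003,0,0],-1],[[0,0,0],[0.003,0,0],-1],[[0,0,0],[0.003,0,0],-1],[[0,0,0],[0.003,0,0],-1],[[0,0,0],[0.003,0,0],-1]]}}

```text
clock: 12.95
eef_pos: [521.9, -83.2, 60.0]
tcp_rot: [-3.139, 0.428, 3.09]
contact_force: [13.2, 6.3, 4.4]
opening: 0.455
grasp_force: 42.5
```

Run:
```python
from h import *
print(where(),fc())
```

```text
[ 27.2 -75.8   3. ] [13.3  7.  -2.6]
```

{"fn": "step_arm", "kwargs": {"moves": [[[0,0,0],[-0.008,0,0],-1],[[0,0,0],[-0.008,0,0],-0.03],[[0,0,0],[-0.008,0,0],0.1],[[0,0,0],[-0.008,0,0],0.3],[[0,0,0],[-0.008,0,0],0.3],[[0,0,0],[-0.008,0,0],0.3],[[0,0,0],[-0.008,0,0],0.3]]}}

```text
clock: 13.65
eef_pos: [518.3, -82.4, 57.9]
tcp_rot: [-3.141, 0.419, 3.089]
contact_force: [-0.1, -0.3, 0.1]
opening: 0.644
grasp_force: 0.0
```

Run:
```python
from h import *
print(where(),fc()); im=imaging.grab_frame('wrist'); c=cal('wrist')
for P in [(x,y-75,10) for x in(0,70) for y in (-20,20)]: cv2.circle(im,tuple(int(v) for v in proj(c,CH[1]+CH[0]@np.array(P,float)).round()),1,(255,0,0),-1)
save('w7.png',cv2.resize(im[100:400,170:470],(600,600),interpolation=cv2.INTER_CUBIC))
```

```text
[ 22.9 -75.2   3.1] [-0.  -0.3  0.2]
```

View pics/w7.png

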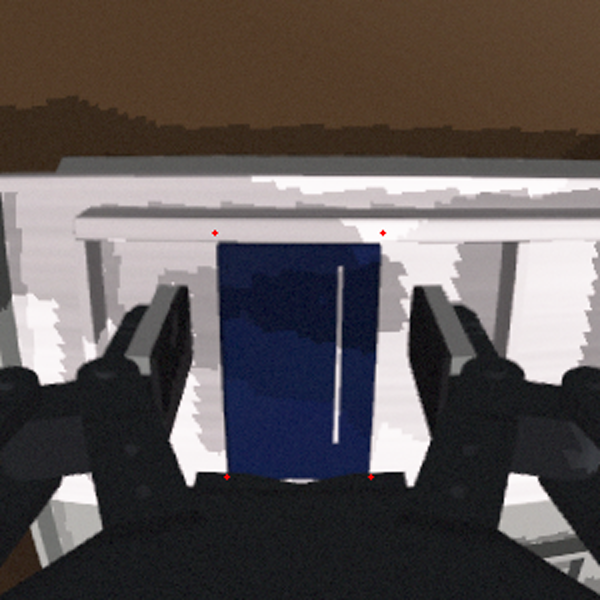

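The card lies free, square and flush against the front lip (row ~243 in the crop), with the fingers clear on both sides. Now I retreat.

{"fn": "step_arm", "kwargs": {"moves": [[[0,0,0],[0,0,-0.1],0.3],[[0,0,0],[0,0,-0.25],0.3],[[0,0,0],[0,0,-0.45],0.3],[[0,0,0],[0,0,-0.6],0.3],[[0,0,0],[0,0,-0.6],0.3],[[0,0,0],[0,0,-0.6],0.3]]}}

```text
clock: 14.3
eef_pos: [470.0, -79.9, 168.3]
tcp_rot: [-3.141, 0.422, 3.089]
contact_force: [0.7, -0.0, 0.3]
opening: 0.652
grasp_force: 0.0
```

Run:
```python
from h import *
from fit import fit
print(where(),fc()); im=imaging.grab_frame('wrist'); c=cal('wrist')
m=((im[...,2].astype(int)>im[...,0]+8)&(im.max(2)<110)).astype(np.uint8); m[:,:180]=0;m[:,460:]=0
n,l,st,ce=cv2.connectedComponentsWithStats(m); i=1+np.argmax(st[1:,4]); print(st[i],ce[i])
pts=np.argwhere(l==i)[:,::-1]
# back-project blob onto plane z=10 of chute
Rc,o=CH; nn=Rc[:,2]; p0=o+10*nn; Q=[]
for q in pts:
    a,d=ray(c,q); X=a+d*(nn@(p0-a))/(nn@d); Q.append((Rc.T@(X-o))[:2])
print(cv2.minAreaRect(np.array(Q,np.float32)))
```

```text
[ 36.2 -75.3 122.8] [ 0.7  0.  -0.1]
[ 297  170   46   76 3290] [319.0006079  207.13981763]
((35.24551010131836, -74.9804458618164), (38.93038558959961, 66.8150863647461), 89.98648071289062)
```

The card's measured centre in the chute frame is x = 35.2 mm, y = -75.0 mm. It is square to the slope and the robot is clear of it, so I hand in.

```bash
python3 -c "
from rig import r
print(r.sign_off())"
```

```text
the job is handed in; nothing more can be done
None
```

The card drive lies released in the free right cup, lengthways up the slope and flush against the front lip after a push of about 12 N by the wrist sensor; the brass drive, stick and hub were left alone, and the job is handed in (no result was reported back).

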